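# Unlatch a shielded sample well and hold its heavy lid up with the lever

## Robot

A 6-joint arm with a two-finger parallel gripper is mounted at the origin on a cart in front of the work surface, level with it; the furniture and walls round the work are solid. World frame = base frame: x ahead of the robot, y to its left, z up, the work surface at z = 0. Lengths are in m, angles in rad, forces in N, time in s.
With the tool pointing down it reaches from about 0.225 to 0.875 m from the base axis. Payload 3.4 kg.
Tool frame: the origin (TCP) lies on the centre line of the jaws, within the pads' length; the fingertips stand 22 mm ahead of it and the grasp point (between the pads) lies 3 mm ahead of it; z points along the fingers, y is the line along which they close (so a half turn about z gives the same grasp; the last joint's range is limited). The gripper opens to 85 mm and grips with 20 to 120 N. Pads are 22 mm wide; open, the fingers measure 114 mm over their backs; the gripper's body (76 mm by 85 mm) begins 54 mm behind the grasp point. The pads swing forward as they close: fully open they stand 13 mm farther back than shut.
Start: joints at [1.148, 0.276, 1.505, -0, 1.361, -0.121], TCP at [0.171, 0.549, 0.253] pointing down, gripper open.
Joint ranges: [-2.89, 2.89], [-0.75, 2.08], [0.22, 2.7], [-1.18, 4.32], [0.11, 2.71], [-2.7, 2.7]. Speed limits (rad/s): [2.57, 2.57, 3.14, 3.14, 3.14, 3.14].

## Interface

Orientations are given as a unit quaternion [w, x, y, z].
In Python, from rig import manip, vision gives the robot as it stands (manip), with the cameras (vision).
- The arm moves only by the shell command python3 steer.py 'ROWS' [OPENING] [FORCE]. ROWS is a JSON list of rows, 1 to 5 of them, each an object with the fields sx, sy, sz (the shift in m), spin (a turn about the tool's z in rad); a field left out counts as zero; each row shifts and turns the commanded pose from where the row before left it, along the tool's axes as they then stand; what a row does not reach is not made up. A row lasts 1/12 s, in which the tool goes at most 0.0417 m and 0.125 rad, less where a joint would pass 70% of its speed; a pose out of reach is approached as far as the arm can. OPENING is the finger opening in m, set as the command begins (- or left out keeps the last). The fingers move at their own pace and stop on an object; FORCE is the grip in N (left out, the last holds). Time passes only in rows, so rows that do not move let the fingers close. It prints the time, the measured TCP pose, the force, the opening and the grip force at its end. Input that does not fit is refused with a message, and nothing moves.
- manip.get_state(): the state, without advancing time (a new reading comes with each control period).
- vision.get_image(name): name is "scene" or "top" or "wrist"; returns a dict with "img" (480x640x3 uint8, red, green, blue), "camera_matrix" (3x3 intrinsics, pixels), "T" (4x4, takes a point from camera to world coordinates); the wrist camera has in their place "hand_eye" (4x4, takes a point from camera to tool coordinates, whose origin is the TCP and whose axes are the flange's). Camera axes: x right, y down, z forward; pixel columns grow to the right and rows downward; lengths in m; the calibration is good to about 2 mm. The wrist camera is an equidistant fisheye: a pixel r from the principal point sees the ray r / f radians off the axis. A picture is of the moment at which its call begins: read the wrist's pose just before it. There is no depth.
- manip.sign_off(): hands the job in; it is judged then, once.
The state is a dict: "clock": time; "qpos": joint angles; "qd": joint speeds; "effort": joint torques, N m; "position": TCP position; "ee_rot": TCP orientation; "contact_force": force on the tool from outside, world axes, zero at the start; "moment": the same for the moment, N m; "width": finger opening in m; "gripper_force": force on a finger pad.
Only numpy, scipy, OpenCV 4.12 (cv2) and the standard library are available. Lean on these libraries where they do the work, as an engineer would, in place of code of your own. Each camera call takes 0.05 s, during which the arm holds its last target. There are 200 camera calls.

## Task

Open the shielded sample well: with the fingertips push the swing latch's upright pin round until the latch is turned fully clear of the lid, then press the pad at the long end of the lever down onto its stop, so that the short end raises the heavy lid. Finish while still holding the lever down with the lid raised. Only push and press (nothing needs grasping) and lift nothing by hand: raise the lid by the lever alone, keep the lever in its yoke, and leave the other things where they stand.

Things in the scene. Friction and masses are not known exactly. Their poses are not given: they have to be found in the camera images.
- station: Sample well, fixed: aluminium base, white housing (104 x 100 mm, 80 mm high), steel yoke (34 x 43 x 88 mm) carrying the lever. Origin on the worktop under the lever's pivot; +x points from pivot to housing (x 64 to 168, y -50 to 50 mm), -x along the long arm, +y to the latch's side, z up. A rubber-topped stop 40 mm high stands under the long arm at x = -135 mm. Place and yaw vary.
- lid (a joint): Angle of the heavy dark steel lid (about 2 kg), 0 = shut, grows as it opens; about 0.27 rad with the lever on its stop; falls shut when the lever is let go. Hinge line along station y at x = 172, z = 86 mm. Slab x 58 to 166, y -50 to 50, top z = 94 mm; from it a 40 mm wide tongue (z 80 to 88) runs to x = 28 mm, over the lever's short end.
- latch (a joint): Angle of the swing latch, a flat steel bar (14 mm wide, 45 mm long from its axis, z 100 to 107 mm). 0 = across the lid's edge (along station -y), blocking the lid; starts at -0.2 to 0.35. Grows as the free end swings to station -x (clockwise from above), clears the lid from about 1.1, stops at 1.6 (along station -x). Light friction (push under 2 N) keeps it where it is left.
- latch_axis (a point): Centre of the latch's upright axis, at station x = 90, y = 78, z = 107 mm (top face of the bar); a screw head rises 3 mm above it.
- latch_pin (a point): Centre of the top (z = 142 mm) of the latch's upright black pin, 12 mm thick, 38 mm from the latch axis, 35 mm tall above the bar. Fingertips pushing it pass above bar and lid, at z 114 to 125 mm.
- lever: Loose bent steel lever (0.2 kg) resting by its 10 mm cross pin in the yoke's open notches. Origin on the pin's axis; axes parallel to the station's at rest: long arm (165 mm to the pad's centre) rises 30 degrees towards -x, short arm level towards +x, its round toe 55 mm from the pin, under the lid's tongue. Pressed, it turns about 42 degrees about its y axis onto the stop.
- pad (a point): Centre of the top of the grey pad at the lever's long end (50 mm along the lever, 46 across, 7 thick). At rest: station x = -142, z = 160 mm, outer end sloping up 20 degrees; lever on its stop: about x = -160, z = 44 mm, sloping 22 degrees the other way; between, a circle about the lever's pin (radius 166 mm). Pressing takes about 3 to 8 N.
- vial: Bystander: small white vial with a green cap, 29 mm wide, 61 mm high, near the lever. Origin under its centre.
- tape: Bystander: roll of tape lying flat, 60 mm wide, 19 mm high, near the lever. Origin under its centre.
- bottle: Bystander: clear reagent bottle with a blue cap, 66 mm wide, 134 mm high. Origin under its centre.
- brown: Bystander: brown reagent bottle, 58 mm wide, 117 mm high. Origin under its centre.
- timer: Bystander: lab timer, 60 x 66 x 20 mm. Origin under its centre.
- petri: Bystander: petri dish, 92 mm wide, 15 mm high. Origin under its centre.
- marker: Bystander: marker pen with a black cap, 133 mm long. Origin under its centre.
- pivot (a point): Where the lever's pin belongs: the middle of the yoke's notches, at station (0, 0, 74 mm).

How it is judged:
By the outcome, as a careful person would: the job done as asked, in the order asked, and still so for the second after the job is handed in, while the arm keeps its last pose, push and grip.
It also fails if it takes over 45 s, if anything falls off the work surface, if the arm or the gripper's body presses on something with over 40 N, if the wrist force passes 120 N, or if a joint passes its speed limit or range.

## Working session

There is one attempt and no reset: what is moved stays moved. The work goes in short steps, Python scripts to look and compute and a shell command to move; the robot and the scene stay as the last step left them, time stands still between calls to the robot, and variables do not carry over. Pictures are saved under pics/ and viewed, at most 10 in all, crops included, and the job is handed in when it is done.

```bash
ls; mkdir -p pics; python3 - <<'E'
from rig import manip, vision
import cv2
s=manip.get_state();print(s)
for n in("scene","top"):
    d=vision.get_image(n);cv2.imwrite(f"pics/{n}0.png",d["img"][:,:,::-1]);print(n,d["camera_matrix"],d["T"])
E
```

```text
pics
rig.py
steer.py
{'clock': 0.0, 'qpos': array([ 1.14799764e+00,  2.76591227e-01,  1.50614830e+00,  2.22794935e-05,
        1.36069220e+00, -1.21006201e-01]), 'qd': array([ 1.27165680e-03, -6.92723573e-04, -7.40541841e-04,  3.91718590e-04,
       -1.73110226e-03,  7.33861575e-05]), 'effort': array([-2.70290970e-03, -4.16766000e+01, -2.45803839e+01, -2.57246420e-04,
        1.07433010e-02,  4.62036169e-06]), 'position': array([0.17070613, 0.54855979, 0.25243578]), 'ee_rot': array([-2.57447590e-04,  1.50326493e-01,  9.88635979e-01, -8.82830002e-04]), 'contact_force': array([ 0.22812382,  0.4548516 , -0.01745765]), 'moment': array([ 0.0205683 , -0.00602795,  0.07885451]), 'gripper_force': 0.0, 'width': 0.08505305365490488}
scene [[556.84366501   0.         313.5126837 ]
 [  0.         556.84366501 238.08488892]
 [  0.           0.           1.        ]] [[ 5.15377303e-01 -4.31517889e-01  7.40390807e-01 -3.94563431e-01]
 [-8.56963362e-01 -2.59336780e-01  4.45374258e-01 -5.70894178e-01]
 [-1.76391935e-04 -8.64023579e-01 -5.03451311e-01  7.88190433e-01]
 [ 0.00000000e+00  0.00000000e+00  0.00000000e+00  1.00000000e+00]]
top [[450.30952928   0.         314.97555566]
 [  0.         450.30952928 239.19788508]
 [  0.           0.           1.        ]] [[ 2.93911196e-02 -9.81706791e-01  1.88116824e-01  3.30206971e-01]
 [-9.99410636e-01 -3.22005915e-02 -1.18954901e-02  9.39779480e-04]
 [ 1.77353564e-02 -1.87656333e-01 -9.82074619e-01  1.52580416e+00]
 [ 0.00000000e+00  0.00000000e+00  0.00000000e+00  1.00000000e+00]]
```

View pics/scene0.png

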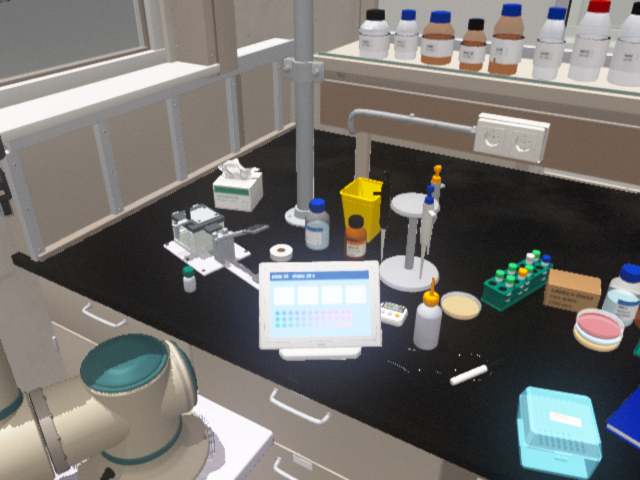

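View pics/top0.png

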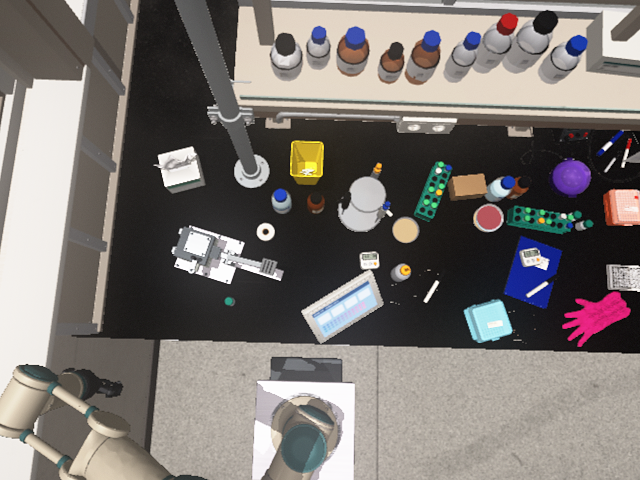

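The scene view shows the station at about (205,240) with its lever ending near (250,275). The top view shows the lid at (198,243), the yoke at about (235,262) and the pad at about (268,268). The vial is at (230,301) and the tape at (266,232). I'll enlarge both.

```bash
python3 - <<'E'
import cv2
a=cv2.imread("pics/top0.png")[215:310,160:290];cv2.imwrite("pics/topc.png",cv2.resize(a,None,fx=6,fy=6,interpolation=2))
a=cv2.imread("pics/scene0.png")[190:300,155:285];cv2.imwrite("pics/scenec.png",cv2.resize(a,None,fx=5,fy=5,interpolation=2))
E
```

```text
(no output)
```

View pics/topc.png

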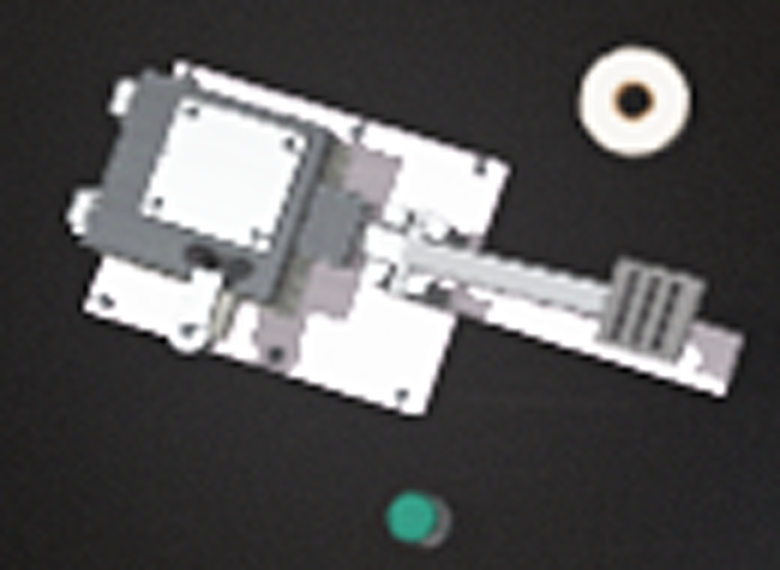

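View pics/scenec.png

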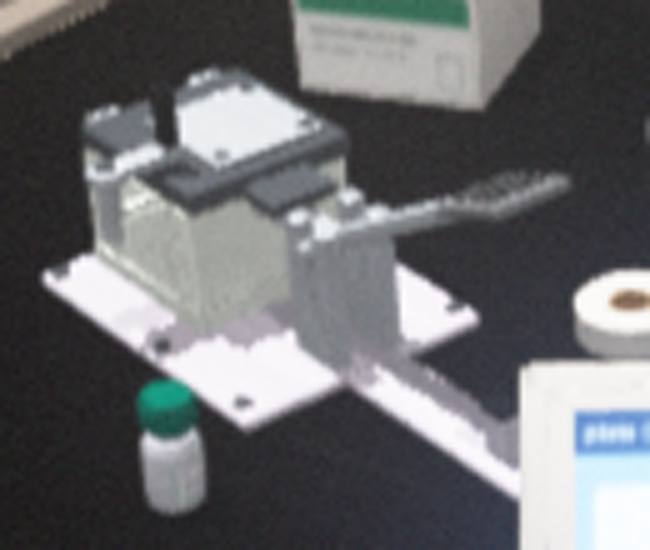

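Top crop: the latch axis is at crop (187,333), i.e. px (191.2,270.5). The pad centre is at (652,309), i.e. px (268.7,266.5). The lid's front corners are near (328,130) and (272,302), and the dark pin's top is near (203,250). Scene crop: the pin's top is near (163,90), its foot near (165,150), and the pad is at about (515,190).

```bash
cat > h.py <<'E'
import numpy as np
from scipy.optimize import least_squares
K={"top":(450.3095,314.9756,239.1979),"scene":(556.84366,313.51268,238.08489)}
T={"top":np.array([[2.93911196e-02,-9.81706791e-01,1.88116824e-01,3.30206971e-01],[-9.99410636e-01,-3.22005915e-02,-1.18954901e-02,9.39779480e-04],[1.77353564e-02,-1.87656333e-01,-9.82074619e-01,1.52580416]]),
"scene":np.array([[5.15377303e-01,-4.31517889e-01,7.40390807e-01,-3.94563431e-01],[-8.56963362e-01,-2.59336780e-01,4.45374258e-01,-5.70894178e-01],[-1.76391935e-04,-8.64023579e-01,-5.03451311e-01,7.88190433e-01]])}
def ray(c,u,v):
    f,a,b=K[c];return T[c][:,:3]@[(u-a)/f,(v-b)/f,1],T[c][:,3]
def atz(c,u,v,z):
    d,o=ray(c,u,v);return o+d*(z-o[2])/d[2]
def proj(c,p):
    f,a,b=K[c];q=T[c][:,:3].T@(np.asarray(p)-T[c][:,3]);return np.array([f*q[0]/q[2]+a,f*q[1]/q[2]+b])
def fit(obs):
    # obs: cam,u,v,station pt -> x,y,yaw
    def r(p):return np.concatenate([proj(c,st(p,s))-[u,v] for c,u,v,s in obs])
    x0=(*atz("top",235,262,.074)[:2],2.)
    best=min((least_squares(r,(x0[0],x0[1],y)) for y in np.arange(0,6.3,.8)),key=lambda s:s.cost)
    return best.x,best.fun.reshape(-1,2)
def st(p,s):
    c,n=np.cos(p[2]),np.sin(p[2]);return np.array([p[0]+c*s[0]-n*s[1],p[1]+n*s[0]+c*s[1],s[2]])
E
cat > m.py <<'E'
from h import *
t=lambda u,v:(160+u/6,215+v/6)
s=lambda u,v:(155+u/5,190+v/5)
obs=[("top",*t(187,333),(.09,.078,.107)),("top",*t(652,309),(-.142,0,.16)),("top",*t(328,130),(.058,-.05,.094)),("top",*t(272,302),(.058,.05,.094)),
("scene",*s(515,190),(-.142,0,.16)),("scene",*s(347,135),(.058,-.05,.094)),("scene",*s(198,205),(.058,.05,.094))]
p,f=fit(obs);print(p,f.round(1))
print("axis",st(p,(.09,.078,.107)),"pad",st(p,(-.142,0,.16)))
for a in (-.2,0,.2,.35):
    q=(.09-.038*np.sin(a),.078-.038*np.cos(a))
    for z in(.142,.107):
        P=st(p,(*q,z));print(a,P.round(3),((proj("top",P)-[160,215])*6).round(),((proj("scene",P)-[155,190])*5).round())
print("vial",atz("top",*t(413,518),.061),"tape",atz("top",*t(635,102),.019))
E
python3 m.py
```

```text
[0.54023657 0.26015618 1.31719309] [[ 1.2  0.5]
 [ 0.1 -0.7]
 [ 1.2 -0.3]
 [ 0.5  0.6]
 [-0.9 -0.7]
 [ 0.5 -0.6]
 [-1.5 -1.7]]
axis [0.48731185 0.3668472  0.107     ] pad [0.50460968 0.1226981  0.16      ]
-0.2 [0.525 0.365 0.142] [187. 255.] [151.  81.]
-0.2 [0.525 0.365 0.107] [204. 265.] [159. 142.]
0 [0.524 0.357 0.142] [202. 258.] [161.  86.]
0 [0.524 0.357 0.107] [218. 267.] [169. 146.]
0.2 [0.521 0.35  0.142] [215. 263.] [168.  91.]
0.2 [0.521 0.35  0.107] [231. 273.] [176. 152.]
0.35 [0.519 0.345 0.142] [224. 269.] [172.  96.]
0.35 [0.519 0.345 0.107] [240. 278.] [179. 156.]
vial [0.39832975 0.25417546 0.061     ] tape [0.63832485 0.15098096 0.019     ]
```

```bash
cat > s.py <<'E'
from h import *
from rig import manip, vision
P=(0.54023657,0.26015618,1.31719309)
s=manip.get_state();d=s["position"]-[P[0],P[1],0];c,n=np.cos(P[2]),np.sin(P[2])
q=s["ee_rot"];from scipy.spatial.transform import Rotation as R
M=R.from_quat(q[[1,2,3,0]]).as_matrix();ty=M[:,1]
F=s["contact_force"]
print("t%.2f station xy mm %.1f %.1f tipz %.1f | dyaw %.3f tilt %.3f | F st %.1f %.1f %.1f w %.3f"%(s["clock"],1e3*(c*d[0]+n*d[1]),1e3*(-n*d[0]+c*d[1]),1e3*d[2]-22,np.arctan2(ty[1],ty[0])-P[2],np.hypot(*M[:2,2]),c*F[0]+n*F[1],-n*F[0]+c*F[1],F[2],s["width"]))
E
python3 steer.py '[{"sx":-0.038, "spin":-0.048}, {"sx":-0.038, "sy":-0.006}, {"sx":-0.038, "sy":-0.006}, {"sx":-0.038, "sy":-0.006}, {"sx":-0.038, "sy":-0.006}]' 0 30; python3 s.py
```

```text
clock: 0.52
position: [0.3495, 0.4753, 0.2529]
ee_rot: [-0.0, 0.126, 0.992, -0.0]
contact_force: [-0.0, 0.4, 0.1]
width: 0.0256
gripper_force: 0.0
t0.52 station xy mm 160.4 238.7 tipz 230.9 | dyaw 0.000 tilt 0.001 | F st 0.4 0.1 0.1 w 0.026
```

```bash
python3 steer.py '[{"sx":-0.039, "sy":-0.007}, {"sx":-0.039, "sy":-0.007}, {"sx":-0.039, "sy":-0.007}, {"sx":-0.039, "sy":-0.007}, {"sx":-0.039, "sy":-0.007}]' >/dev/null; python3 s.py; python3 - <<'E'
from rig import manip, vision
import cv2
d=vision.get_image("top");cv2.imwrite("pics/t1.png",cv2.resize(d["img"][205:310,150:290,::-1],None,fx=5,fy=5,interpolation=2))
d=vision.get_image("wrist");cv2.imwrite("pics/w1.png",d["img"][:,:,::-1])
E
```

```text
t0.93 station xy mm 125.2 43.4 tipz 230.8 | dyaw -0.000 tilt 0.001 | F st 1.0 -0.2 0.4 w 0.000
```

View pics/w1.png

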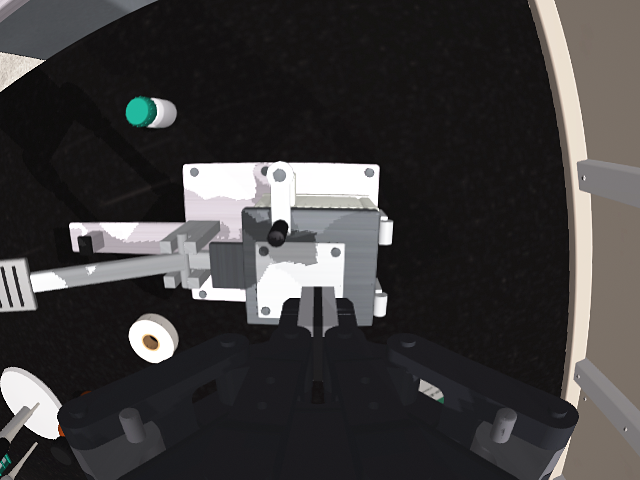

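The wrist view shows the station square to the tool. The latch axis is at (280,175) and the pin top at (277,233), so the angle is about 0. The closed fingertips (318,300) are on the pin's +x side as planned, so I'll descend.

```bash
python3 steer.py '[{"sz":0.04}, {"sz":0.04}, {"sz":0.032}, {}]' >/dev/null; python3 s.py; python3 steer.py '[{"sy":-0.008}, {"sy":-0.006}, {"sy":-0.006}, {"sx":0.003, "sy":-0.005}, {"sx":0.003, "sy":-0.005}]' >/dev/null; python3 s.py
```

```text
t1.37 station xy mm 122.3 49.2 tipz 111.5 | dyaw -0.000 tilt 0.016 | F st -1.3 0.8 -0.5 w 0.000
t1.78 station xy mm 96.4 50.1 tipz 121.7 | dyaw -0.001 tilt 0.005 | F st 0.9 -0.8 0.6 w 0.001
```

```bash
python3 steer.py '[{}]' >/dev/null; python3 s.py; python3 steer.py '[{"sx":0.002, "sy":-0.005}, {"sx":0.002, "sy":-0.005}, {"sx":0.002, "sy":-0.004}, {"sx":0.002, "sy":-0.003}, {}]' >/dev/null; python3 s.py;  python3 - <<'E'
from rig import manip, vision
import cv2
d=vision.get_image("wrist");cv2.imwrite("pics/w2.png",d["img"][130:370,160:480,::-1].repeat(2,0).repeat(2,1))
E
```

```text
t1.87 station xy mm 95.3 51.3 tipz 121.0 | dyaw -0.001 tilt 0.002 | F st -1.1 0.3 0.6 w 0.000
t2.28 station xy mm 81.3 61.2 tipz 119.9 | dyaw -0.002 tilt 0.007 | F st 7.2 5.8 2.0 w -0.000
```

View pics/w2.png

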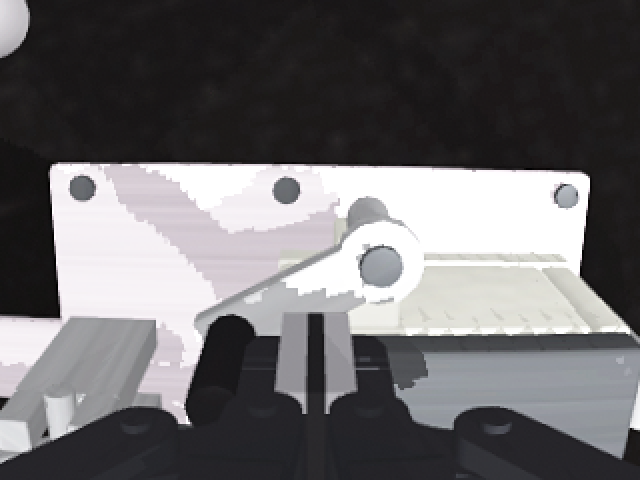

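The wrist crop shows the pin to the left of the fingers at (230,360). The bar runs from the axis (380,265) to (205,325), so the latch is at about 1.2 rad. I'll back off and go round to push the pin in +y onto its stop.

```bash
python3 steer.py '[{"sx":-0.008, "sy":0.015}, {"sx":-0.02, "sy":0.005}, {"sx":-0.02, "sy":-0.02}, {"sy":-0.03}, {}]' >/dev/null; python3 s.py; python3 steer.py '[{"sx":0.005}, {"sx":0.005}, {}]' >/dev/null; python3 s.py
```

```text
t2.75 station xy mm 43.7 11.3 tipz 118.3 | dyaw -0.002 tilt 0.007 | F st -1.8 1.6 -0.5 w 0.000
t3.00 station xy mm 49.4 22.7 tipz 119.3 | dyaw 0.001 tilt 0.001 | F st -0.5 0.4 -0.4 w 0.000
```

```bash
python3 steer.py '[{"sx":0.01}, {"sx":0.01}, {"sx":0.006}, {"sx":0.004}, {}]' >/dev/null; python3 s.py; python3 steer.py '[{"sx":0.003}, {"sx":0.003}, {}]' >/dev/null; python3 s.py; python3 steer.py '[{"sx":0.002}, {"sx":0.002}, {}]' >/dev/null; python3 s.py
```

```text
t3.42 station xy mm 48.0 52.2 tipz 119.3 | dyaw 0.002 tilt 0.003 | F st -3.9 -0.9 0.4 w -0.000
t3.67 station xy mm 46.9 57.1 tipz 119.2 | dyaw 0.001 tilt 0.005 | F st -7.8 -1.4 1.0 w 0.000
t3.92 station xy mm 46.5 61.3 tipz 119.0 | dyaw 0.001 tilt 0.006 | F st -8.2 -1.8 1.7 w 0.000
```

The tool feels about -8 N in x, so I'll look.

```bash
python3 - <<'E'
from rig import manip, vision
import cv2
d=vision.get_image("wrist");cv2.imwrite("pics/w3.png",d["img"][130:370,200:520,::-1].repeat(2,0).repeat(2,1))
E
```

```text
(no output)
```

View pics/w3.png

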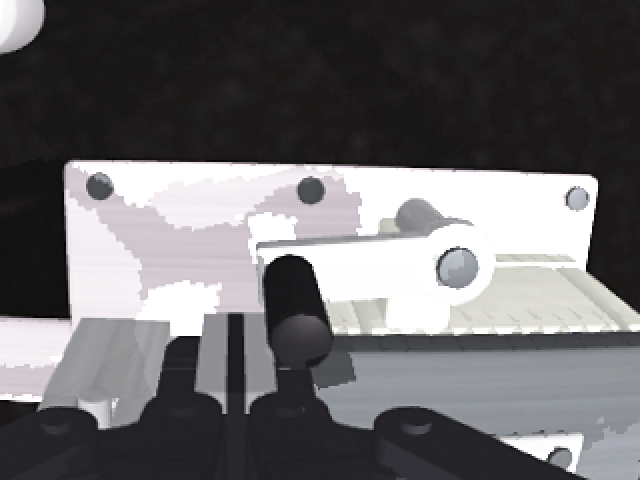

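The bar now lies horizontal, from (460,267) to (262,255), along station -x, so the latch is at about 1.57 on its stop. The pin stands on the fingers' +x side. I'll leave by moving -x first so I don't drag it, then go up and over to the pad.

```bash
python3 steer.py '[{"sy":-0.012}, {"sy":-0.01}, {"sy":-0.01, "sz":-0.03}, {"sy":-0.02, "sz":-0.04}, {}]' >/dev/null; python3 s.py; python3 steer.py '[{"sx":-0.015, "sy":-0.034}, {"sx":-0.015, "sy":-0.034}, {"sx":-0.015, "sy":-0.034}, {"sx":-0.015, "sy":-0.034}, {}]' >/dev/null; python3 s.py;  python3 - <<'E'
from rig import manip, vision
import cv2
d=vision.get_image("wrist");cv2.imwrite("pics/w4.png",d["img"][:,:,::-1])
E
```

```text
t4.38 station xy mm -1.8 58.7 tipz 193.0 | dyaw -0.002 tilt 0.011 | F st 1.0 -0.9 0.5 w -0.000
t4.80 station xy mm -142.8 -1.2 tipz 186.8 | dyaw -0.006 tilt 0.004 | F st 0.8 0.2 -0.1 w -0.000
```

View pics/w4.png

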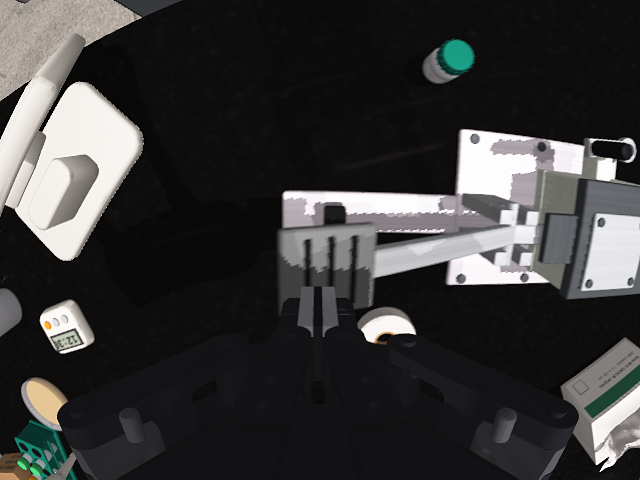

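The fingertips (318,290) are centred over the grey pad, which spans columns 278–375. The pin at (612,150) lies along the bar, with the latch clear of the lid. I'll press along the pad's arc.

```bash
python3 steer.py '[{"sz":0.012}, {"sz":0.008}, {"sy":-0.003, "sz":0.008}, {"sy":-0.004, "sz":0.01}, {}]' >/dev/null; python3 s.py; python3 steer.py '[{"sy":-0.004, "sz":0.012}, {"sy":-0.004, "sz":0.012}, {"sy":-0.003, "sz":0.012}, {"sy":-0.003, "sz":0.012}, {}]' >/dev/null; python3 s.py
```

```text
t5.27 station xy mm -144.8 2.0 tipz 147.3 | dyaw 0.001 tilt 0.002 | F st -1.4 -1.4 3.6 w -0.000
t5.68 station xy mm -158.6 2.2 tipz 99.2 | dyaw 0.000 tilt 0.003 | F st -0.9 -0.3 0.9 w 0.000
```

```bash
python3 steer.py '[{}]' >/dev/null; python3 s.py; python3 steer.py '[{"sy":-0.003, "sz":0.008}, {"sy":-0.001, "sz":0.008}, {"sz":0.008}, {}]' >/dev/null; python3 s.py;  python3 - <<'E'
from rig import manip, vision
import cv2
d=vision.get_image("wrist");cv2.imwrite("pics/w5.png",d["img"][:,:,::-1])
E
```

```text
t5.77 station xy mm -158.1 1.7 tipz 100.3 | dyaw 0.000 tilt 0.001 | F st -0.9 0.9 0.6 w 0.000
t6.10 station xy mm -162.4 1.5 tipz 75.5 | dyaw 0.000 tilt 0.001 | F st -1.0 -0.8 0.6 w 0.000
```

View pics/w5.png

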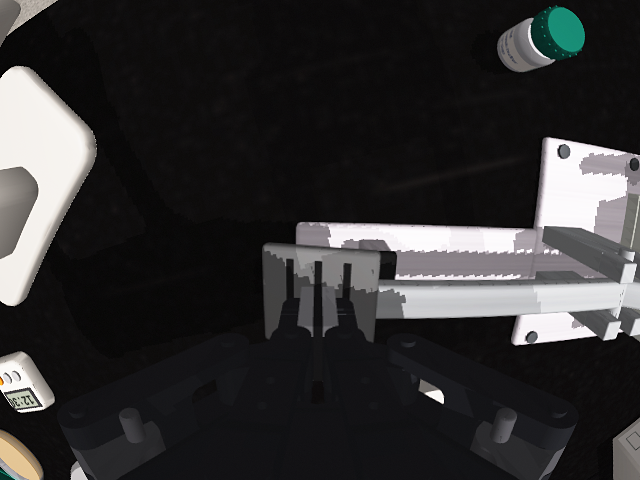

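The lever has followed: the pad at (320,290) is under the fingers and nearly level, and the lever is still between the yoke cheeks at (610,285). I'll press on to the stop.

```bash
python3 steer.py '[{"sz":0.007}, {"sy":0.001, "sz":0.007}, {"sy":0.001, "sz":0.005}, {}]' >/dev/null; python3 s.py; for i in 1 ; do python3 steer.py '[{"sz":0.003}, {}]' >/dev/null; python3 s.py; done
```

```text
t6.48 station xy mm -161.2 1.8 tipz 56.2 | dyaw 0.000 tilt 0.003 | F st -1.5 -0.7 0.7 w -0.000
t6.65 station xy mm -160.8 1.4 tipz 54.0 | dyaw -0.000 tilt 0.001 | F st -2.6 -0.0 2.3 w -0.000
```

```bash
python3 steer.py '[{"sz":0.003}, {}]' >/dev/null; python3 s.py; python3 steer.py '[{}, {}]' >/dev/null; python3 s.py
```

```text
t6.82 station xy mm -160.5 1.1 tipz 51.3 | dyaw -0.000 tilt 0.000 | F st -1.6 0.5 2.3 w 0.000
t6.98 station xy mm -160.5 1.1 tipz 51.5 | dyaw -0.000 tilt 0.000 | F st -2.0 -0.5 2.3 w -0.000
```

```bash
for i in 1; do python3 steer.py '[{"sz":0.002}, {}]' >/dev/null; python3 s.py; python3 steer.py '[{"sz":0.002}, {}]' >/dev/null; python3 s.py; python3 steer.py '[{"sz":0.002}, {}]' >/dev/null; python3 s.py; done
```

```text
t7.15 station xy mm -160.3 1.0 tipz 49.5 | dyaw -0.000 tilt 0.001 | F st -1.4 0.7 3.2 w -0.000
t7.32 station xy mm -160.1 1.0 tipz 47.5 | dyaw -0.001 tilt 0.001 | F st 0.5 0.4 3.0 w 0.000
t7.48 station xy mm -159.9 0.7 tipz 46.2 | dyaw -0.001 tilt 0.002 | F st 1.3 1.6 9.5 w 0.000
```

```bash
python3 steer.py '[{"sz":0.001}, {}, {}]' >/dev/null; python3 s.py;  python3 - <<'E'
from rig import manip, vision
import cv2,numpy as np
a=vision.get_image("top")["img"][215:310,160:290,::-1];b=vision.get_image("scene")["img"][195:290,155:285,::-1]
c=vision.get_image("wrist")["img"][190:340,240:640,::-1]
r=lambda i,w,h:cv2.resize(i,(w,h),interpolation=2)
cv2.imwrite("pics/fin.png",np.vstack([np.hstack([r(a,400,292),r(b,400,292)]),r(c,800,300)]))
E
```

```text
t7.73 station xy mm -159.9 0.7 tipz 46.0 | dyaw -0.000 tilt 0.002 | F st 0.1 3.9 13.6 w 0.000
```

View pics/fin.png

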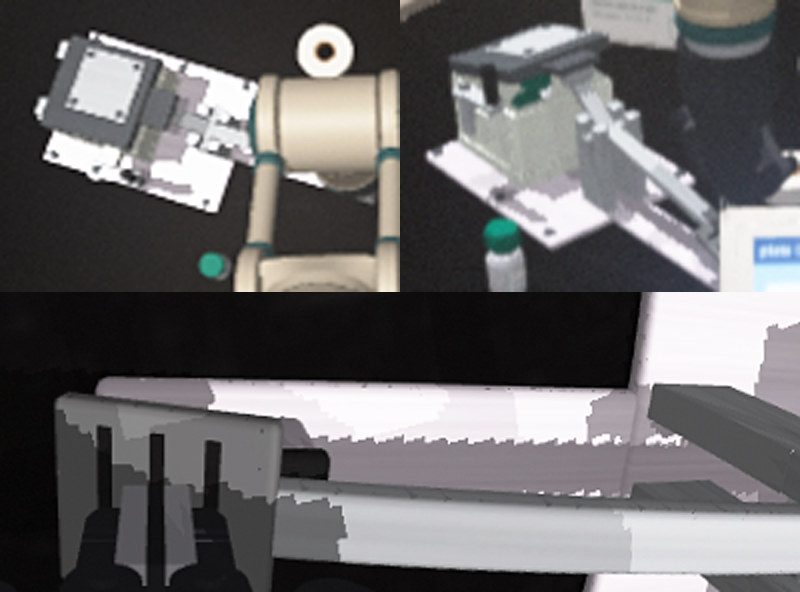

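The lid is raised: in the scene crop, around (530,50), it is tilted and the green interior shows. The lever sits in the yoke and is pressed down onto its stop at 13.6 N, the latch is clear, and the vial and tape are where they were.

```bash
python3 -c "
from rig import manip, vision
print(manip.sign_off())"
```

```text
the job is handed in; nothing more can be done
None
```

I turned the latch clear of the lid, pressed the lever onto its stop and handed the job in with the lid raised and the fingers holding the lever down at about 14 N, after 7.7 s on the robot's clock.

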